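Make up two pottery class kits and face up the slip lane

TASK

Make up the two class kits: in the green tray, the loop carving tool and the slip jar that stands at the red front stop of the wooden lane, the end nearest the robot (the oldest jar goes first); in the orange tray, the wooden stamp and the terracotta water cup. Pull the jar left in the lane forward to the red front stop, so that it is the next one taken. Jars, stamp and cup stand upright, the tool lies flat, each wholly inside its tray or the lane and let go; leave the red dish and the white tub where they are.

Things in the scene. Friction and masses are not known exactly. Their poses are not given: they have to be found in the camera images.
- green_tray: Bright green plastic tray, fixed to the table, 190 (x) x 140 (y) mm outside, floor 5 mm thick, walls 5 mm thick and 16 mm high in all. Origin: centre of the underside; x along its long side, z up
- orange_tray: Orange plastic tray, fixed to the table, 190 (x) x 140 (y) mm outside, floor 5 mm thick, walls 5 mm thick and 16 mm high in all. Origin: centre of the underside; x along its long side, z up
- lane: Wooden jar lane (trough) fixed to the table, 200 (x) x 76 (y) mm: floor 6 mm thick, side rails 22 mm high in all and 6 mm thick (64 mm between them), red front stop across its -x end, 22 mm high, inner face at x = -94 mm; +x end open. Origin: centre of the underside; -x points to the stop (roughly to the robot), z up. A jar touching the stop has its axis at x = -68 mm
- yellow_jar: Yellow-lidded slip jar: grey cylindrical body 52 mm in diameter and 53 mm high, yellow screw lid 47 mm in diameter, 70 mm high in all, about 0.15 kg. One of the two jars starts at the front stop of the lane, the other 90 to 125 mm behind it (which is which varies). Origin: centre of the underside, z up
- blue_jar: Blue-lidded slip jar: grey cylindrical body 52 mm in diameter and 53 mm high, blue screw lid 47 mm in diameter, 70 mm high in all, about 0.15 kg. One of the two jars starts at the front stop of the lane, the other 90 to 125 mm behind it (which is which varies). Origin: centre of the underside, z up
- loop_tool: Loop carving tool lying flat, 100 mm long along its x: square wooden handle 16 x 16 mm from x = -50 to +16 mm, brass ferrule, then a flat steel loop 24 mm wide to x = +50 mm; about 0.05 kg. Origin: on the underside below the middle of its length (the handle can be gripped there; the balance point lies about 10 mm towards -x), z up
- stamp: Turned dark wooden clay stamp standing upright, 65 mm high: round foot 44 mm in diameter and 14 mm high, neck 20 mm, round knob 30 mm in diameter between heights 45 and 58 mm. Origin: centre of the underside, z up
- cup: Small terracotta water cup (empty), 56 mm in diameter at the rim, 50 mm high, narrowing a little to its foot, wall 4 mm. Origin: centre of the underside, z up
- dish: Bystander: round red dish, 84 mm across, 28 mm high. Origin: centre of the underside. Leave it alone
- tub: Bystander: open white square tub, 90 x 90 x 65 mm. Origin: centre of the underside. Leave it alone

How it is judged:
At the end, for the whole second after the job is handed in: Front jar on the green tray's floor, loop tool level (4 deg) on it; stamp and cup on the orange tray's floor; the other jar drawn forward over 60 mm, at most 14 mm from the stop. Jars, stamp, cup upright within 8.5 deg; all released, at rest (((x of yellow_jar in the frame of green_tray between -0.085 and 0.085 m and y of yellow_jar in the frame of green_tray between -0.06 and 0.06 m and z of yellow_jar in the frame of green_tray between 0 and 0.012 m and x of blue_jar in the frame of lane between -0.09 and -0.054 m and y of blue_jar in the frame of lane between -0.02 and 0.02 m and z of blue_jar in the frame of lane below 0.012 m and distance of blue_jar from where it was at the start of the episode above 0.06 m) or (x of blue_jar in the frame of green_tray between -0.085 and 0.085 m and y of blue_jar in the frame of green_tray between -0.06 and 0.06 m and z of blue_jar in the frame of green_tray between 0 and 0.012 m and x of yellow_jar in the frame of lane between -0.09 and -0.054 m and y of yellow_jar in the frame of lane between -0.02 and 0.02 m and z of yellow_jar in the frame of lane below 0.012 m and distance of yellow_jar from where it was at the start of the episode above 0.06 m)) and x of loop_tool in the frame of green_tray between -0.085 and 0.085 m and y of loop_tool in the frame of green_tray between -0.06 and 0.06 m and z of loop_tool in the frame of green_tray between 0 and 0.0145 m and angle between loop_tool's own x axis and vertical between 1.5 and 1.64 rad and x of stamp in the frame of orange_tray between -0.085 and 0.085 m and y of stamp in the frame of orange_tray between -0.06 and 0.06 m and z of stamp in the frame of orange_tray between 0 and 0.012 m and x of cup in the frame of orange_tray between -0.085 and 0.085 m and y of cup in the frame of orange_tray between -0.06 and 0.06 m and z of cup in the frame of orange_tray between 0 and 0.012 m and angle between each of yellow_jar, blue_jar, stamp, cup's own z axis and vertical below 0.15 rad and linear speed of each of yellow_jar, blue_jar, loop_tool, stamp, cup below 0.02 m/s); the robot touches nothing.
It fails at once if the dish is shifted by more than 20 mm (distance of dish from where it was at the start of the episode above 0.02 m).
It fails at once if the tub is shifted by more than 20 mm (distance of tub from where it was at the start of the episode above 0.02 m).
It also fails if it takes over 114 s, if anything falls off the work surface, if the arm or the gripper's body presses on something with over 40 N, if the wrist force passes 120 N, or if a joint passes its speed limit or range.

ROBOT

A 6-joint arm with a two-finger parallel gripper is mounted at the origin on the work surface. World frame = base frame: x ahead of the robot, y to its left, z up, the work surface at z = 0. Lengths are in m, angles in rad, forces in N, time in s.
With the tool pointing down it reaches from about 0.35 to 0.975 m from the base axis. Payload 4.9 kg.
Tool frame: the origin (TCP) lies at the very end of the fingers, on their centre line; the grasp point (between the pads) lies 19 mm behind it; z points along the fingers, x is the direction in which the jaws open and shut, and the axes are right-handed (so a half turn about z gives the same grasp; the last joint's range is limited). The gripper opens to 85 mm and grips with 20 to 120 N. Pads are 22 mm wide; open, the fingers measure 114 mm over their backs; the gripper's body (76 mm by 85 mm) begins 54 mm behind the grasp point. The pads swing forward as they close: fully open they stand 13 mm farther back than shut.
Start: joints at [1.21, 0.053, 1.613, -0, 1.476, -0.119], TCP at [0.15, 0.607, 0.231] pointing down, gripper open.
Joint ranges: [-3.01, 3.01], [-1.01, 2.22], [0.06, 2.58], [-1.02, 4.17], [0.09, 2.62], [-3.14, 3.14]. Speed limits (rad/s): [2.57, 2.57, 3.14, 3.14, 3.14, 3.14].

INTERFACE

Orientations are given as a unit quaternion [w, x, y, z].
In Python, from plant import * gives the robot as it stands.
- The arm moves only by the shell command python3 -m inch 'ROWS'. ROWS is text: rows parted by semicolons, each of 7 numbers parted by spaces: the shift along the tool's x, y, z in m, then the turn, a rotation vector about the tool's x, y, z in rad, then the closure, from 0 (fully open) to 1 (shut). A call has 1 to 10 rows; each row shifts and turns the commanded pose from where the row before left it, along the tool's axes as they then stand; what a row does not reach is not made up. A row lasts 1/12 s, in which the tool goes at most 41.7 mm and 7.16 degrees, less where a joint would pass 70% of its speed; a pose out of reach is approached as far as the arm can. A call with a gripper value outside its range is refused whole. The fingers move at their own pace and stop on an object; the grip force is fixed at half the most. Time passes only in rows, so rows that do not move let the fingers close. It gives the time, the measured TCP pose, the force and the opening at its end, in the units of the state.
- state(): the state, without advancing time (a new reading comes with each control period).
- grab_frame(name): name is "scene" or "top" or "wrist"; returns the picture (420x560x3 uint8, blue, green, red); there is no depth.
- camera_info(name): a dict with "vertical_fov" (degrees; the focal length in pixels is half the picture's height over the tangent of half this angle, whatever the lens; pixels are square), "cx", "cy" (the principal point, pixels), "origin" and "rotation" of the camera in the world. Camera axes: x right, y down, z forward; pixel columns grow to the right and rows downward; lengths in m; the calibration is good to about 2 mm. A picture is of the moment at which its call begins: read the wrist's pose just before it. camera_info takes no time and is no camera call; for the wrist camera it gives the pose at the moment of the call.
- job_done(): hands the job in, once; it reports no verdict.
The state is a dict: "time": time; "joint_pos": joint angles; "joint_vel": joint speeds; "joint_efforts": joint torques, N m; "tool_pos": TCP position; "tool_rot": TCP orientation; "contact_force": force on the tool from outside, world axes, zero at the start; "ft_torque": the same for the moment, N m; "gripper_width": opening from 0.0 (shut) to 1.0 (fully open).
Only numpy, scipy, OpenCV 4.12 (cv2) and the standard library are available. Lean on these libraries where they do the work, as an engineer would, in place of code of your own. Each camera call takes 0.05 s, during which the arm holds its last target.

## Working session

There is one attempt and no reset: what is moved stays moved. The work goes in short steps, Python scripts to look and compute and a shell command to move; the robot and the scene stay as the last step left them, time stands still between calls to the robot, and variables do not carry over. Pictures are saved under pics/ and viewed, and the job is handed in when it is done.

```bash
ls; mkdir -p pics; python3 - <<'E'
from plant import *
import cv2
print(state())
for n in("scene","top","wrist"):
    i=camera_info(n); print(n,i)
    cv2.imwrite(f"pics/{n}0.png",grab_frame(n))
E
```

```text
pics
{'time': 0.0, 'joint_pos': array([ 1.20999422e+00,  5.33630124e-02,  1.61428758e+00,  1.60702709e-05,
        1.47602822e+00, -1.18988817e-01]), 'joint_vel': array([-6.79865552e-05,  3.61435444e-04,  1.70385155e-03, -8.28995156e-05,
        6.74926895e-04,  7.21976331e-04]), 'joint_efforts': array([ 2.21860764e-04, -3.93675935e+01, -3.70178747e+01, -1.08047643e-04,
        6.79081189e-03,  2.54672085e-05]), 'tool_pos': array([0.14943001, 0.60622729, 0.23006306]), 'tool_rot': array([ 5.34359976e-04,  7.87230493e-01,  6.16657978e-01, -8.95840127e-04]), 'contact_force': array([0.55701421, 0.32245768, 0.29807294]), 'ft_torque': array([-0.0266139 ,  0.03860371,  0.02915522]), 'gripper_width': 1.0016258680758696}
scene {'vertical_fov': 51.76960992700309, 'cx': 263.42616075296024, 'cy': 202.04986655424452, 'origin': array([ 1.07384758, -0.56918469,  0.83451223]), 'rotation': array([-0.34763658,  0.85979881,  0.34823038, -0.13649325])}
top {'vertical_fov': 43.9016607600492, 'cx': 282.54562386060036, 'cy': 212.76959292707497, 'origin': array([ 0.33069739, -0.01119541,  1.20791286]), 'rotation': array([ 0.06849602, -0.69904591,  0.70994988, -0.05113005])}
wrist {'vertical_fov': 65.59401060488977, 'cx': 277.85359412579845, 'cy': 211.00031130207702, 'origin': array([0.06838595, 0.62719919, 0.37313251]), 'rotation': array([0.13074142, 0.77637824, 0.60811924, 0.10165873])}
```

View pics/top0.png

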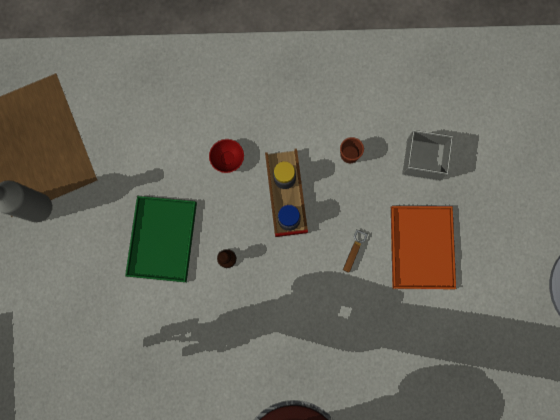

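View pics/scene0.png

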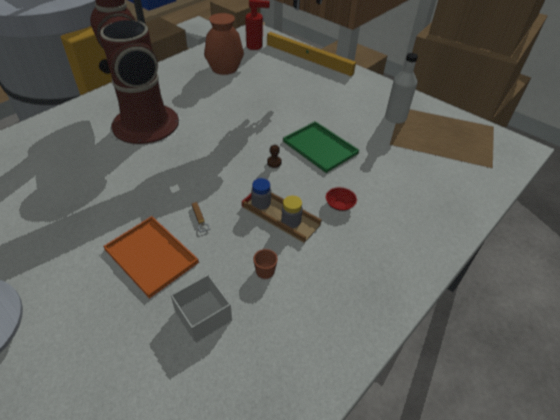

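View pics/wrist0.png

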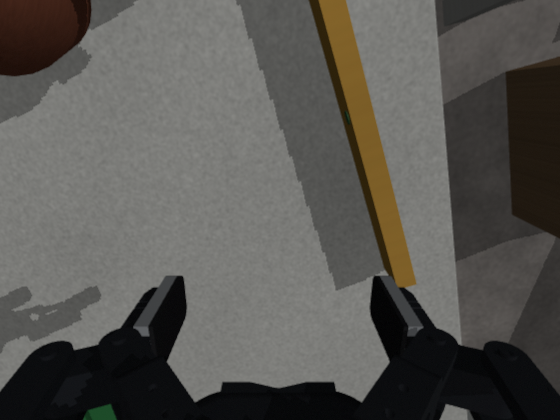

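```bash
cat > h.py <<'E'
from plant import *
import numpy as np, cv2
from scipy.spatial.transform import Rotation as R
def K(i,h=420):
    f=h/2/np.tan(np.radians(i["vertical_fov"])/2); return np.array([[f,0,i["cx"]],[0,f,i["cy"]],[0,0,1]])
def Rm(i):
    q=i["rotation"]; return R.from_quat([q[1],q[2],q[3],q[0]]).as_matrix()
def ray(i,u,v):
    d=Rm(i)@np.linalg.inv(K(i))@[u,v,1]; return i["origin"],d
def plane(i,u,v,z):
    o,d=ray(i,u,v); return o+d*(z-o[2])/d[2]
def proj(i,p):
    c=Rm(i).T@(np.array(p)-i["origin"]); c=K(i)@c; return c[:2]/c[2]
def tri(i1,p1,i2,p2):
    o1,d1=ray(i1,*p1);o2,d2=ray(i2,*p2)
    A=np.stack([d1,-d2],1); s=np.linalg.lstsq(A,o2-o1,rcond=None)[0]
    a=o1+s[0]*d1;b=o2+s[1]*d2; return (a+b)/2,np.linalg.norm(a-b)
def tool():
    s=state(); q=s["tool_rot"]; return s["tool_pos"],R.from_quat([q[1],q[2],q[3],q[0]]).as_matrix(),s
E
python3 - <<'E'
from h import *
t=camera_info("top");s=camera_info("scene")
print(proj(t,[0,0,0]),proj(t,[0.15,.6,.23]),proj(s,[0.15,.6,.23]))
pts=dict(blue=(289,215,.07),yellow=(285,172,.07),cup=(350,149,.05),stampknob=(227,257,.055),dish=(227,155,.028),tub=(430,154,.06),
gA=(139,196,.016),gB=(197,200,.016),gC=(186,280,.016),gD=(127,276,.016),oA=(391,207,.016),oB=(456,206,.016),oC=(456,288,.016),oD=(393,288,.016),
stopL=(275,235,.022),stopR=(306,232,.022),laneL=(267,153,.022),laneR=(297,151,.022),toolend=(347,271,.016),looptip=(363,230,.005))
for k,(u,v,z) in pts.items(): print(k,plane(t,u,v,z).round(4))
for n in("top","scene"):
    im=cv2.imread(f"pics/{n}0.png")
    c=im[130:310,110:470] if n=="top" else im[110:340,95:375]
    cv2.imwrite(f"pics/{n}0z.png",cv2.resize(c,None,fx=2.2,fy=2.2,interpolation=cv2.INTER_CUBIC))
E
```

```text
[293.71986737 455.90721651] [-38.31609239 407.15361099] [305.17366885  10.00818253]
blue [0.5203 0.0013 0.07  ]
yellow [0.6183 0.0088 0.07  ]
cup [ 0.6747 -0.1408  0.05  ]
stampknob [0.4307 0.1405 0.055 ]
dish [0.6727 0.1452 0.028 ]
tub [ 0.6563 -0.3197  0.06  ]
gA [0.5808 0.3539 0.016 ]
gB [0.5687 0.2167 0.016 ]
gC [0.3831 0.2393 0.016 ]
gD [0.3941 0.3753 0.016 ]
oA [ 0.5439 -0.2343  0.016 ]
oB [ 0.5436 -0.3835  0.016 ]
oC [ 0.3565 -0.3706  0.016 ]
oD [ 0.3584 -0.2298  0.016 ]
stopL [0.4824 0.0347 0.022 ]
stopR [ 0.4881 -0.0365  0.022 ]
laneL [0.6774 0.0514 0.022 ]
laneR [ 0.6808 -0.0193  0.022 ]
toolend [ 0.3981 -0.1278  0.016 ]
looptip [ 0.4928 -0.1691  0.005 ]
```

View pics/top0z.png

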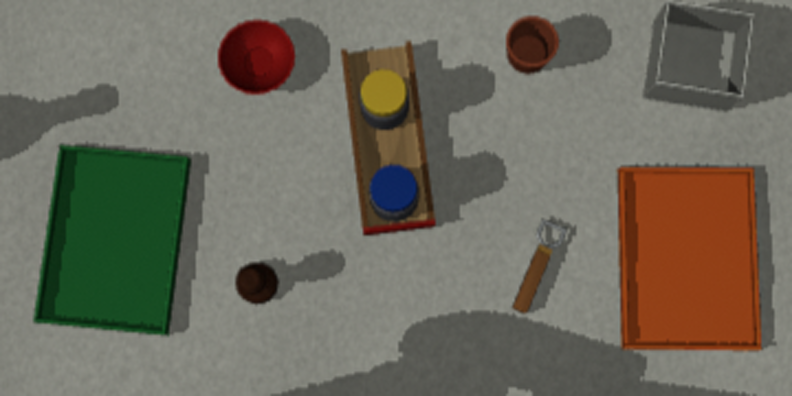

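View pics/scene0z.png

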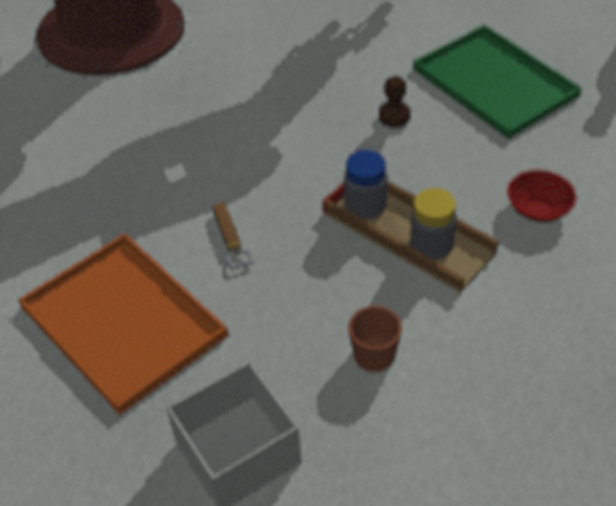

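```bash
python3 - <<'E'
from h import *
t=camera_info("top");s=camera_info("scene")
hs={n:cv2.cvtColor(cv2.imread(f"pics/{n}0.png"),cv2.COLOR_BGR2HSV) for n in("top","scene")}
def m(n,lo,hi,box):
    k=cv2.inRange(hs[n],lo,hi); z=np.zeros_like(k);x0,y0,x1,y1=box;z[y0:y1,x0:x1]=k[y0:y1,x0:x1]
    c=max(cv2.findContours(z,cv2.RETR_EXTERNAL,cv2.CHAIN_APPROX_NONE)[0],key=cv2.contourArea); return c
def cen(c): M=cv2.moments(c); return M["m10"]/M["m00"],M["m01"]/M["m00"]
cfg={"blue":((105,120,40),(125,255,255),(260,190,320,240),(240,170,290,220)),
"yellow":((20,150,60),(35,255,255),(260,150,320,200),(270,180,320,230)),
"cup":((0,80,30),(15,255,255),(330,130,370,170),(245,240,285,290)),
"stamp":((0,60,0),(15,255,90),(205,240,250,280),(260,140,290,175))}
for k,(lo,hi,b1,b2) in cfg.items():
    c1=m("top",lo,hi,b1);c2=m("scene",lo,hi,b2)
    print(k,cen(c1),cv2.boundingRect(c1),cen(c2),cv2.boundingRect(c2),*tri(t,cen(c1),s,cen(c2)))
c=m("top",(5,100,40),(20,255,255),(335,225,380,275)); r=cv2.minAreaRect(c);print(r)
b=cv2.boxPoints(r);print([plane(t,*p,.012).round(4)[:2] for p in b])
for n,lo,hi,b in(("green",(50,100,20),(75,255,255),(100,180,220,300)),("orange",(5,150,60),(15,255,255),(380,190,480,300))):
    r=cv2.minAreaRect(m("top",lo,hi,b)); bx=cv2.boxPoints(r); P=np.array([plane(t,*p,.01)[:2] for p in bx]);print(n,P.round(3).tolist(),P.mean(0))
E
```

```text
blue (288.4505888376856, 215.2585765488991) (278, 205, 22, 22) (260.6965811965812, 185.8905982905983) (253, 178, 17, 16) [0.52063618 0.00284908 0.06584524] 0.0006390579964673669
yellow (283.9839115133232, 171.4303670186023) (274, 161, 21, 22) (291.8399339933993, 203.83415841584159) (283, 196, 18, 16) [0.62030721 0.01086108 0.06664005] 0.0007375710806732503
cup (351.15523598820056, 149.49557522123894) (340, 137, 24, 26) (264.984756097561, 262.5880758807588) (254, 249, 23, 29) [ 0.67843072 -0.1452018   0.03358784] 0.0002311552879069108
stamp (226.2456506610995, 258.4391092553932) (217, 250, 19, 18) (273.92105263157896, 157.39473684210526) (268, 146, 13, 21) [0.43151612 0.14804975 0.01984097] 0.0030496622220460593
((351.5689697265625, 256.3276062011719), (6.870728015899658, 31.382511138916016), 21.801406860351562)
[array([ 0.4016, -0.1182]), array([ 0.4679, -0.1471]), array([ 0.4618, -0.1615]), array([ 0.3956, -0.1325])]
green [[0.395, 0.382], [0.588, 0.364], [0.567, 0.22], [0.375, 0.242]] [0.48136042 0.30168052]
orange [[0.547, -0.236], [0.545, -0.383], [0.357, -0.37], [0.359, -0.226]] [ 0.45182302 -0.30380881]
```

```bash
cat > d.py <<'E'
# usage: python3 d.py x y z [yaw_deg of jaw axis]: remaining shift in tool axes
from h import *
import sys
p,M,s=tool(); a=[float(v) for v in sys.argv[1:]]
d=M.T@(np.array(a[:3])-p); yaw=np.degrees(np.arctan2(M[1,0],M[0,0]))
print("t%.2f"%s["time"],"at",p.round(4),"yaw %.2f"%yaw,"tilt %.2f"%np.degrees(np.arccos(-M[2,2])),"w %.3f"%s["gripper_width"],"F",s["contact_force"].round(1))
print("shift",d.round(4),"rows>=%.1f"%(np.linalg.norm(d)/.0417), "rotz %.4f"%(-np.radians(a[3]-yaw)) if len(a)>3 else "", "tilt corr",(R.from_matrix(M.T@np.array([[M[0,0],M[1,0],0],[M[1,0],-M[0,0],0],[0,0,-1]]).T).as_rotvec()).round(4))
E
python3 -m inch '0.01 0.04 0 0 0 0.056 0; 0.01 0.04 0 0 0 0.056 0; 0.01 0.04 0 0 0 0.056 0; 0.01 0.04 0 0 0 0 0; 0.01 0.04 0 0 0 0 0; 0.01 0.04 0 0 0 0 0'; python3 d.py .438 -.143 .14 66.4
```

```text
time: 0.65
tool_pos: [0.3967, 0.5793, 0.2307]
tool_rot: [0.0, 0.836, 0.548, -0.0]
contact_force: [0.9, 1.0, 0.4]
gripper_width: 1.003
t0.65 at [0.3967 0.5793 0.2307] yaw 66.53 tilt 0.04 w 1.003 F [0.9 1.  0.4]
shift [-0.646   0.3256  0.0911] rows>=17.5 rotz 0.0022 tilt corr [-0.0003  0.0007 -0.    ]
```

```bash
r='-0.036 0.018 0 0 0 0 0'; python3 -m inch '-0.036 0.018 0 0 0 0 0; -0.036 0.018 0 0 0 0 0; -0.036 0.018 0 0 0 0 0; -0.036 0.018 0 0 0 0 0; -0.036 0.018 0 0 0 0 0; -0.036 0.018 0 0 0 0 0; -0.036 0.018 0 0 0 0 0; -0.036 0.018 0 0 0 0 0; -0.036 0.018 0 0 0 0 0; -0.036 0.018 0 0 0 0 0'
python3 -m inch '-0.036 0.018 0 0 0 0 0; -0.036 0.018 0 0 0 0 0; -0.036 0.018 0 0 0 0 0; -0.036 0.018 0.02 0 0 0 0; -0.036 0.018 0.02 0 0 0 0; -0.036 0.018 0.02 0 0 0 0; -0.036 0.018 0.02 0 0 0 0; -0.034 0.018 0.01 0 0 0 0; 0 0 0 0 0 0 0; 0 0 0 0 0 0 0'; python3 d.py .438 -.143 .14 66.4
python3 - <<'E'
from h import *
i=camera_info("wrist"); p,M,s=tool(); im=grab_frame("wrist")
print(proj(i,p),proj(i,p+M[:,2]*(p[2]-.016)),proj(i,[.438,-.143,.016]))
cv2.imwrite("pics/w1.png",im); np.savez("w1.npz",**i)
E
```

```text
time: 1.48
tool_pos: [0.4161, 0.1763, 0.231]
tool_rot: [0.0, 0.836, 0.549, -0.0]
contact_force: [0.7, -0.0, 0.0]
gripper_width: 0.998
time: 2.32
tool_pos: [0.4333, -0.1312, 0.146]
tool_rot: [-0.001, 0.837, 0.547, -0.001]
contact_force: [-0.5, 0.2, 0.6]
gripper_width: 1.003
t2.32 at [ 0.4333 -0.1312  0.146 ] yaw 66.29 tilt 0.16 w 1.003 F [-0.5  0.2  0.6]
shift [-0.009   0.0091  0.0059] rows>=0.3 rotz -0.0020 tilt corr [-0.0027 -0.0004  0.    ]
[276.28390737 276.31653461] [276.83177728 199.69715282] [266.66020023 209.87476537]
```

View pics/w1.png

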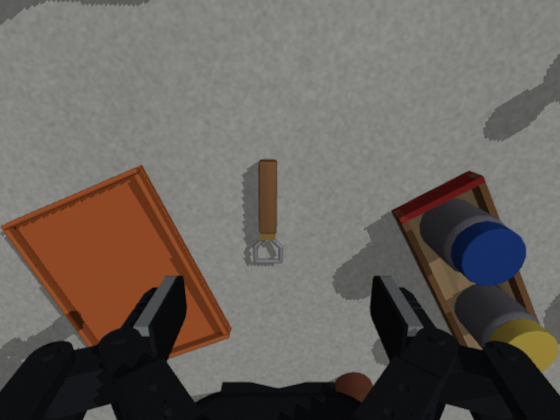

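```bash
python3 - <<'E'
from h import *
i=dict(np.load("w1.npz"))
a=plane(i,268,160,.016);b=plane(i,268,236,.016);print(a,b,np.linalg.norm(a-b),np.degrees(np.arctan2(*(b-a)[[1,0]])),a+(b-a)*40/66)
c=[plane(i,*p,.016)[:2].round(4).tolist() for p in((141,167),(4,227),(230,334),(394,212),(481,174))];print(c)
E
python3 d.py .4375 -.1413 .004 66.4
```

```text
[ 0.39811811 -0.12370155  0.016     ] [ 0.46135324 -0.15223831  0.016     ] 0.0693759895319459 -24.288708676506488 [ 0.43644243 -0.14099656  0.016     ]
[[0.3603, -0.2245], [0.3576, -0.3661], [0.5444, -0.2321], [0.4853, -0.0404], [0.4822, 0.0378]]
t2.37 at [ 0.4338 -0.1301  0.1467] yaw 66.42 tilt 0.08 w 0.995 F [ 0.4 -0.4  0.8]
shift [-0.0088  0.008   0.1427] rows>=3.4 rotz 0.0003 tilt corr [-0.0013 -0.0006  0.    ]
```

```bash
python3 -m inch '-0.0085 0.008 0.03 0 0 0 0; 0 0 0.035 0 0 0 0; 0 0 0.035 0 0 0 0; 0 0 0.025 0 0 0 0; 0 0 0.01 0 0 0 0; 0 0 0 0 0 0 0; 0 0 0 0 0 0 0'; python3 d.py .437 -.141 .004 66.0
```

```text
time: 2.95
tool_pos: [0.439, -0.1403, 0.0132]
tool_rot: [0.0, 0.836, 0.549, 0.0]
contact_force: [0.2, -0.3, 1.0]
gripper_width: 1.001
t2.95 at [ 0.439  -0.1403  0.0132] yaw 66.62 tilt 0.06 w 1.001 F [ 0.2 -0.3  1. ]
shift [-0.0015 -0.0016  0.0092] rows>=0.2 rotz 0.0107 tilt corr [ 0.0011 -0.0001 -0.    ]
```

```bash
python3 -m inch '0 -0.001 0.008 0 0 0.01 0; 0 0 0 0 0 0 0.5; 0 0 0 0 0 0 1; 0 0 0 0 0 0 1; 0 0 0 0 0 0 1; 0 0 0 0 0 0 1; 0 0 0 0 0 0 1; 0 0 0 0 0 0 1;0 0 0 0 0 0 1;0 0 0 0 0 0 1'; python3 d.py .437 -.141 .004 66.0;python3 -m inch '0 0 -0.03 0 0 0 1; 0 0 -0.04 0 0 0 1; 0 0 -0.03 0 0 0 1; 0 0 0 0 0 0 1'; python3 d.py .437 -.141 .104 66.0
python3 - <<'E'
from h import *
cv2.imwrite("pics/w2.png",grab_frame("wrist"))
E
```

```text
time: 3.78
tool_pos: [0.4378, -0.1408, 0.0047]
tool_rot: [0.0, 0.839, 0.544, 0.0]
contact_force: [-0.7, 0.4, 5.2]
gripper_width: 0.166
t3.78 at [ 0.4378 -0.1408  0.0047] yaw 65.95 tilt 0.06 w 0.166 F [-0.7  0.4  5.2]
shift [-0.0005 -0.0006  0.0007] rows>=0.0 rotz -0.0009 tilt corr [0.001  0.0001 0.    ]
time: 4.12
tool_pos: [0.4412, -0.1424, 0.111]
tool_rot: [0.005, 0.839, 0.544, 0.003]
contact_force: [1.3, -0.7, -0.6]
gripper_width: 0.169
t4.12 at [ 0.4412 -0.1424  0.111 ] yaw 65.95 tilt 0.70 w 0.169 F [ 1.3 -0.7 -0.6]
shift [-0.0004 -0.0045  0.007 ] rows>=0.2 rotz -0.0008 tilt corr [0.0122 0.0006 0.    ]
```

View pics/w2.png

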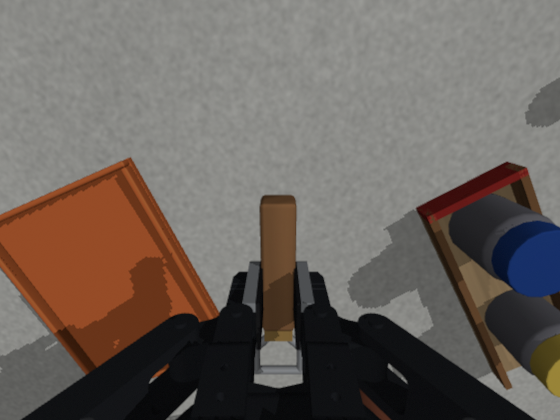

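```bash
python3 -m inch '0 0 -0.03 0 0 -0.105 1; 0 0 -0.02 0 0 -0.105 1; 0 0 0 0 0 -0.104 1; 0.02 0 0 0 0 0 1;0.035 0 0 0 0 0 1;0.035 0 0 0 0 0 1;0.035 0 0 0 0 0 1;0.035 0 0 0 0 0 1;0.035 0 0 0 0 0 1;0.035 0 0 0 0 0 1'; python3 d.py .478 .266 .08 84
```

```text
time: 5.0
tool_pos: [0.4602, 0.0899, 0.1519]
tool_rot: [-0.001, 0.744, 0.669, -0.001]
contact_force: [1.4, -0.7, -0.7]
gripper_width: 0.173
t5.00 at [0.4602 0.0899 0.1519] yaw 83.93 tilt 0.18 w 0.173 F [ 1.4 -0.7 -0.7]
shift [ 0.177  -0.0007  0.0719] rows>=4.6 rotz -0.0012 tilt corr [-0.0031  0.0004 -0.    ]
```

```bash
python3 -m inch '0.035 0 0 0 0 0 1;0.035 0 0 0 0 0 1;0.035 0 0 0 0 0 1;0.035 0 0 0 0 0 1;0.022 0 0 0 0 0 1;0 0 0.03 0 0 0 1; 0 0 0.03 0 0 0 1; 0 0 0 0 0 0 1'; python3 d.py .478 .266 .010 84
python3 - <<'E'
from h import *
i=camera_info("wrist"); p,M,s=tool(); im=grab_frame("wrist")
cv2.imwrite("pics/w3.png",im); np.savez("w3.npz",**i)
print(proj(i,p))
E
```

```text
time: 5.67
tool_pos: [0.4728, 0.2478, 0.0855]
tool_rot: [-0.003, 0.743, 0.669, -0.007]
contact_force: [-1.5, -0.1, -2.1]
gripper_width: 0.17
t5.67 at [0.4728 0.2478 0.0855] yaw 84.01 tilt 0.88 w 0.170 F [-1.5 -0.1 -2.1]
shift [0.0191 0.0044 0.0753] rows>=1.9 rotz 0.0001 tilt corr [-0.0138  0.0067 -0.    ]
[276.59834147 275.83159588]
```

View pics/w3.png

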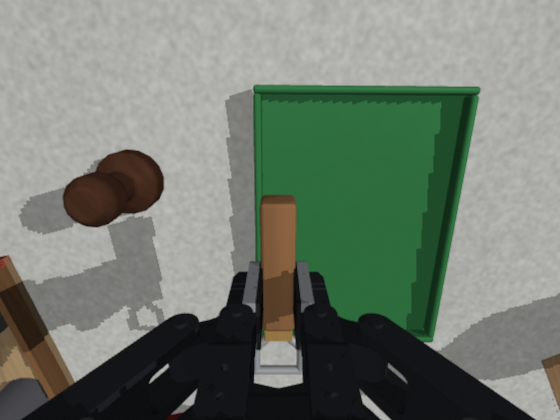

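```bash
python3 - <<'E'
from h import *
i=dict(np.load("w3.npz"))
print([plane(i,*p,.016)[:2].round(4).tolist() for p in((255,87),(480,88),(433,341))])
E
python3 d.py .478 .266 .010 84
```

```text
[[0.3807, 0.2436], [0.3957, 0.3805], [0.5823, 0.3601]]
t5.72 at [0.4743 0.2481 0.0884] yaw 83.97 tilt 0.67 w 0.170 F [ 0.9 -0.5  0.5]
shift [0.0186 0.0026 0.0783] rows>=1.9 rotz -0.0006 tilt corr [-0.0106  0.0051 -0.    ]
```

```bash
python3 -m inch '0.021 0.003 0 0 0 0 1;0 0 0.025 0 0 0 1; 0 0 0.025 0 0 0 1; 0 0 0.01 0 0 0 1; 0 0 0 0 0 0 1; 0 0 0 0 0 0 1;0 0 0 0 0 0 1'; python3 d.py .478 .269 .0095 84
```

```text
time: 6.3
tool_pos: [0.4851, 0.2701, 0.0359]
tool_rot: [0.0, 0.744, 0.669, 0.001]
contact_force: [0.5, 0.1, 0.7]
gripper_width: 0.162
t6.30 at [0.4851 0.2701 0.0359] yaw 83.91 tilt 0.15 w 0.162 F [0.5 0.1 0.7]
shift [-0.0019 -0.007   0.0264] rows>=0.7 rotz -0.0015 tilt corr [ 0.0023 -0.0012 -0.    ]
```

```bash
python3 -m inch '0 -0.007 0.01 0 0 0 1;0 0 0.01 0 0 0 1; 0 0 0.005 0 0 0 1; 0 0 0 0 0 0 1; 0 0 0 0 0 0 1'; python3 d.py .478 .269 .0095 84
```

```text
time: 6.72
tool_pos: [0.4765, 0.2707, 0.0097]
tool_rot: [-0.0, 0.743, 0.669, -0.001]
contact_force: [-4.8, -1.8, 8.4]
gripper_width: 0.165
t6.72 at [0.4765 0.2707 0.0097] yaw 83.95 tilt 0.09 w 0.165 F [-4.8 -1.8  8.4]
shift [-0.0015  0.0017  0.0002] rows>=0.1 rotz -0.0009 tilt corr [-0.0015  0.0007 -0.    ]
```

Contact made; releasing with a partial opening, then lifting.

```bash
python3 -m inch '0 0 0 0 0 0 0.75; 0 0 0 0 0 0 0.65; 0 0 0 0 0 0 0.55;0 0 0 0 0 0 0.55;0 0 -0.01 0 0 0 0.5;0 0 -0.03 0 0 0 0.5;0 0 -0.04 0 0 0 0;0 0 -0.04 0 0 0 0;0 0 0 0 0 0 0;0 0 0 0 0 0 0'; python3 d.py .478 .266 .12 84
python3 - <<'E'
from h import *
cv2.imwrite("pics/w4.png",grab_frame("wrist"))
E
```

```text
time: 7.55
tool_pos: [0.4794, 0.2716, 0.1338]
tool_rot: [0.001, 0.743, 0.669, 0.004]
contact_force: [-0.6, 0.2, 0.2]
gripper_width: 1.001
t7.55 at [0.4794 0.2716 0.1338] yaw 83.94 tilt 0.47 w 1.001 F [-0.6  0.2  0.2]
shift [-0.0058 -0.0009  0.0138] rows>=0.4 rotz -0.0010 tilt corr [ 0.0073 -0.0038 -0.    ]
```

View pics/w4.png

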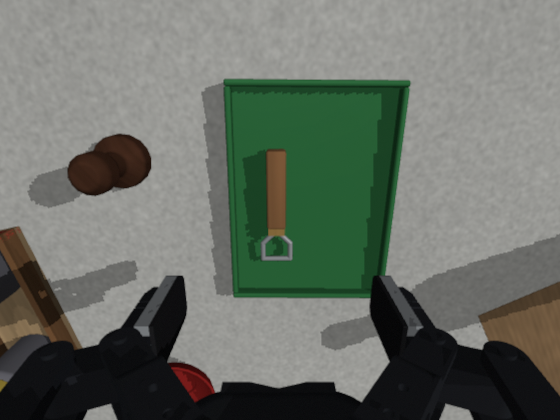

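```bash
python3 -m inch '-0.02 0 0 0 0 -0.095 0;-0.035 0 0 0 0 -0.095 0;-0.035 0 0 0 0 0 0;-0.035 0 0 0 0 0 0;-0.035 0 0 0 0 0 0;-0.035 0 0 0 0 0 0;-0.035 0 0 0 0 0 0;-0.03 0 0 0 0 0 0;0 0 0 0 0 0 0;0 0 0 0 0 0 0'; python3 d.py .5195 .002 .025 95
python3 - <<'E'
from h import *
i=camera_info("wrist"); p,M,s=tool(); im=grab_frame("wrist")
cv2.imwrite("pics/w5.png",im); np.savez("w5.npz",**i)
E
```

```text
time: 8.43
tool_pos: [0.4904, 0.0105, 0.1273]
tool_rot: [-0.002, 0.678, 0.735, -0.001]
contact_force: [-0.4, 0.7, -0.7]
gripper_width: 1.002
t8.43 at [0.4904 0.0105 0.1273] yaw 94.64 tilt 0.21 w 1.002 F [-0.4  0.7 -0.7]
shift [-0.011   0.0286  0.1022] rows>=2.6 rotz -0.0063 tilt corr [-0.0035 -0.0011  0.    ]
```

View pics/w5.png

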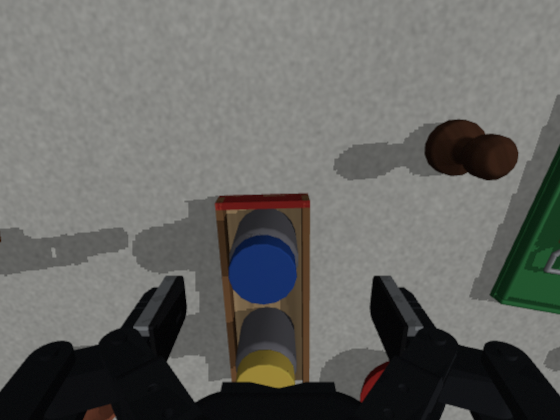

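```bash
python3 - <<'E'
from h import *
i=dict(np.load("w5.npz"))
hs=cv2.cvtColor(cv2.imread("pics/w5.png"),cv2.COLOR_BGR2HSV)
c=max(cv2.findContours(cv2.inRange(hs,(105,150,90),(125,255,255)),0,2)[0],key=cv2.contourArea)
(u,v),r=cv2.minEnclosingCircle(c);print(u,v,r,plane(i,u,v,.07))
print([plane(i,*p,.022)[:2].round(4).tolist() for p in((217,197),(309,194),(309,380),(230,380))])
h=cv2.inRange(hs,(0,60,0),(15,255,120));h[:,:410]=0;h[200:]=0
c=max(cv2.findContours(h,0,2)[0],key=cv2.contourArea);print(cv2.boundingRect(c), "knob",plane(i,493,157,.058),"foot",plane(i,457,147,.01))
E
```

```text
262.5 273.0 33.245399475097656 [0.52229286 0.00298184 0.07      ]
[[0.4845, -0.0378], [0.4762, 0.0348], [0.6644, 0.0559], [0.6706, -0.0213]]
(425, 120, 93, 60) knob [0.43169305 0.14732399 0.058     ] foot [0.43166253 0.14887371 0.01      ]
```

```bash
python3 -m inch '-0.011 0.029 0 0 0 -0.006 0;0 0 0 0 0 0 0;0 0 0.03 0 0 0 0;0 0 0.03 0 0 0 0;0 0 0.028 0 0 0 0;0 0 0.014 0 0 0 0;0 0 0 0 0 0 0;0 0 0 0 0 0 0'; python3 d.py .5205 .003 .025 95
```

```text
time: 9.15
tool_pos: [0.5202, 0.0043, 0.0261]
tool_rot: [-0.001, 0.674, 0.739, -0.001]
contact_force: [1.2, -0.3, 0.7]
gripper_width: 0.998
t9.15 at [0.5202 0.0043 0.0261] yaw 95.27 tilt 0.17 w 0.998 F [ 1.2 -0.3  0.7]
shift [-0.0013  0.0001  0.0011] rows>=0.0 rotz 0.0047 tilt corr [-0.0029 -0.0009  0.    ]
```

```bash
python3 -m inch '0 0 0 0 0 0 0.3;0 0 0 0 0 0 0.6;0 0 0 0 0 0 1;0 0 0 0 0 0 1;0 0 0 0 0 0 1;0 0 0 0 0 0 1;0 0 0 0 0 0 1'; python3 d.py .5205 .003 .025 95;  python3 -m inch '0 0 -0.01 0 0 0 1; 0 0 -0.03 0 0 0 1; 0 0 -0.03 0 0 0 1; 0 0 -0.03 0 0 0 1;0 0 0 0 0 0 1'; python3 d.py .5205 .003 .025 95
python3 - <<'E'
from h import *
cv2.imwrite("pics/w6.png",np.vstack([grab_frame("scene")[120:300]]))
E
```

```text
time: 9.73
tool_pos: [0.5233, 0.0028, 0.0295]
tool_rot: [0.002, 0.675, 0.738, 0.001]
contact_force: [-0.5, 1.2, 6.7]
gripper_width: 0.583
t9.73 at [0.5233 0.0028 0.0295] yaw 95.16 tilt 0.23 w 0.583 F [-0.5  1.2  6.7]
shift [ 0.0004 -0.0028  0.0045] rows>=0.1 rotz 0.0028 tilt corr [0.004  0.0006 0.    ]
time: 10.15
tool_pos: [0.5257, 0.0024, 0.1351]
tool_rot: [0.005, 0.675, 0.738, 0.004]
contact_force: [1.1, 0.6, 0.7]
gripper_width: 0.585
t10.15 at [0.5257 0.0024 0.1351] yaw 95.17 tilt 0.72 w 0.585 F [1.1 0.6 0.7]
shift [ 0.0014 -0.0065  0.11  ] rows>=2.6 rotz 0.0029 tilt corr [0.0123 0.0029 0.    ]
```

View pics/w6.png

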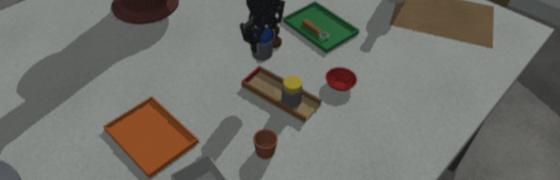

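```bash
python3 d.py .4846 .332 .06 95; python3 -m inch '0.02 0 0 0 0 0 1;0.033 -0.003 0 0 0 0 1;0.033 -0.003 0 0 0 0 1;0.033 -0.002 0 0 0 0 1;0.033 -0.002 0 0 0 0 1;0.033 0 0 0 0 0 1;0.033 0 0 0 0 0 1;0.033 0 0 0 0 0 1;0.033 0 0 0 0 0 1;0.033 0 0 0 0 0 1'; python3 -m inch '0.015 0 0 0 0 0 1;0 0 0 0 0 0 1;0 0 0 0 0 0 1'; python3 d.py .4846 .332 .06 95
```

```text
t10.20 at [0.5243 0.0025 0.1321] yaw 95.16 tilt 0.51 w 0.584 F [ 0.  -0.2 -1.9]
shift [ 0.3318 -0.0105  0.0714] rows>=8.1 rotz 0.0028 tilt corr [0.0086 0.002  0.    ]
time: 11.03
tool_pos: [0.4814, 0.3188, 0.1254]
tool_rot: [-0.0, 0.674, 0.738, -0.001]
contact_force: [0.4, 0.2, -1.2]
gripper_width: 0.585
time: 11.28
tool_pos: [0.4807, 0.3324, 0.1258]
tool_rot: [-0.0, 0.674, 0.739, -0.001]
contact_force: [0.5, 0.5, -1.4]
gripper_width: 0.588
t11.28 at [0.4807 0.3324 0.1258] yaw 95.25 tilt 0.16 w 0.588 F [ 0.5  0.5 -1.4]
shift [-0.0007  0.004   0.0658] rows>=1.6 rotz 0.0044 tilt corr [-0.0022  0.0017 -0.    ]
```

```bash
python3 -m inch '0 0.004 0.02 0 0 0 1;0 0 0.03 0 0 0 1;0 0 0.03 0 0 0 1;0 0 0.01 0 0 0 1;0 0 0 0 0 0 1;0 0 0 0 0 0 1;0 0 0 0 0 0 1'; python3 d.py .4846 .332 .0285 95
python3 - <<'E'
from h import *
cv2.imwrite("pics/w7.png",grab_frame("wrist"))
E
```

```text
time: 11.87
tool_pos: [0.4871, 0.3332, 0.0392]
tool_rot: [0.001, 0.675, 0.738, 0.001]
contact_force: [1.0, 0.3, -1.1]
gripper_width: 0.59
t11.87 at [0.4871 0.3332 0.0392] yaw 95.13 tilt 0.18 w 0.590 F [ 1.   0.3 -1.1]
shift [-0.001  -0.0026  0.0107] rows>=0.3 rotz 0.0022 tilt corr [ 0.0029 -0.0011 -0.    ]
```

View pics/w7.png

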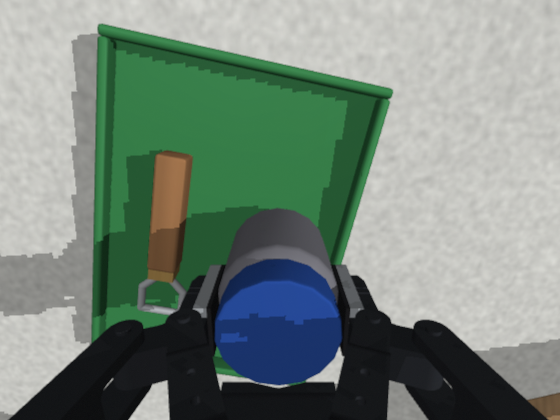

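```bash
python3 -m inch '-0.002 0 0.005 0 0 0 1;0 0 0.004 0 0 0 1;0 0 0.002 0 0 0 1;0 0 0 0 0 0 1;0 0 0 0 0 0 1'; python3 d.py .4846 .332 .0285 95
```

```text
time: 12.33
tool_pos: [0.4867, 0.3313, 0.0285]
tool_rot: [0.0, 0.674, 0.738, 0.0]
contact_force: [-3.2, -2.4, 9.2]
gripper_width: 0.587
t12.33 at [0.4867 0.3313 0.0285] yaw 95.19 tilt 0.07 w 0.587 F [-3.2 -2.4  9.2]
shift [ 0.0008 -0.002   0.    ] rows>=0.1 rotz 0.0033 tilt corr [0.0012 0.0002 0.    ]
```

```bash
python3 -m inch '0 0 0 0 0 0 0.35;0 0 0 0 0 0 0.2;0 0 0 0 0 0 0;0 0 0 0 0 0 0;0 0 0 0 0 0 0;0 0 -0.02 0 0 0 0;0 0 -0.04 0 0 0 0;0 0 -0.04 0 0 0 0;0 0 0 0 0 0 0;0 0 0 0 0 0 0'
python3 - <<'E'
from h import *
cv2.imwrite("pics/w8.png",grab_frame("wrist"))
E
python3 d.py .432 .148 .13 95
```

```text
time: 13.17
tool_pos: [0.488, 0.3322, 0.1301]
tool_rot: [0.001, 0.674, 0.738, 0.003]
contact_force: [-1.2, 0.3, -1.4]
gripper_width: 0.997
t13.22 at [0.4864 0.3314 0.1273] yaw 95.17 tilt 0.14 w 0.999 F [ 0.1 -0.7 -0.1]
shift [-0.1778 -0.0707 -0.003 ] rows>=4.6 rotz 0.0030 tilt corr [ 0.0022 -0.0009 -0.    ]
```

View pics/w8.png

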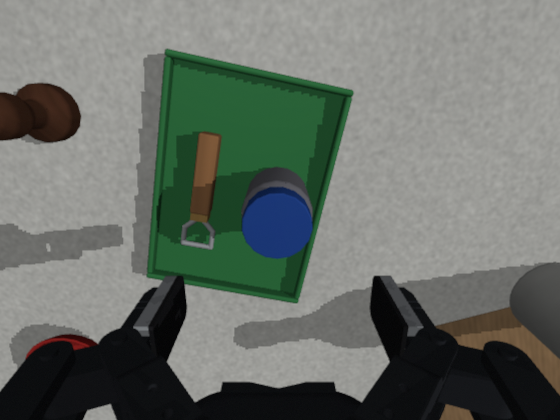

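```bash
python3 d.py .58 .010 .127 95.5; python3 -m inch '-0.02 0.008 0 0 0 0 0;-0.033 0.008 0 0 0 0 0;-0.033 0.008 0 0 0 0 0;-0.033 0.008 0 0 0 0 0;-0.033 0.008 0 0 0 0 0;-0.033 0.007 0 0 0 0 0;-0.033 0.007 0 0 0 0 0;-0.033 0.007 0 0 0 0 0;-0.033 0.006 0 0 0 0 0;-0.029 0 0 0 0 0 0';python3 -m inch '0 0 0 0 0 0 0;0 0 0 0 0 0 0'; python3 d.py .6203 .0109 .03 95.5
python3 - <<'E'
from h import *
i=camera_info("wrist"); im=grab_frame("wrist")
cv2.imwrite("pics/w9.png",im); np.savez("w9.npz",**i)
hs=cv2.cvtColor(im,cv2.COLOR_BGR2HSV)
c=max(cv2.findContours(cv2.inRange(hs,(22,150,100),(35,255,255)),0,2)[0],key=cv2.contourArea)
(u,v),r=cv2.minEnclosingCircle(c);print(u,v,r,plane(i,u,v,.07))
E
```

```text
t13.22 at [0.4864 0.3314 0.1273] yaw 95.17 tilt 0.14 w 0.999 F [ 0.1 -0.7 -0.1]
shift [-3.286e-01  6.430e-02  2.000e-04] rows>=8.0 rotz -0.0057 tilt corr [ 0.0022 -0.0009 -0.    ]
time: 14.05
tool_pos: [0.5799, 0.0234, 0.1236]
tool_rot: [-0.001, 0.675, 0.738, -0.001]
contact_force: [1.1, -0.8, 0.4]
gripper_width: 1.001
time: 14.22
tool_pos: [0.5794, 0.0242, 0.1237]
tool_rot: [-0.002, 0.676, 0.737, -0.001]
contact_force: [0.0, 0.5, 1.1]
gripper_width: 1.0
t14.22 at [0.5794 0.0242 0.1237] yaw 95.00 tilt 0.24 w 1.000 F [0.  0.5 1.1]
shift [-0.0169  0.04    0.0935] rows>=2.5 rotz -0.0087 tilt corr [-0.004 -0.001  0.   ]
253.41973876953125 284.521728515625 35.22283935546875 [0.6187032 0.0112304 0.07     ]
```

View pics/w9.png

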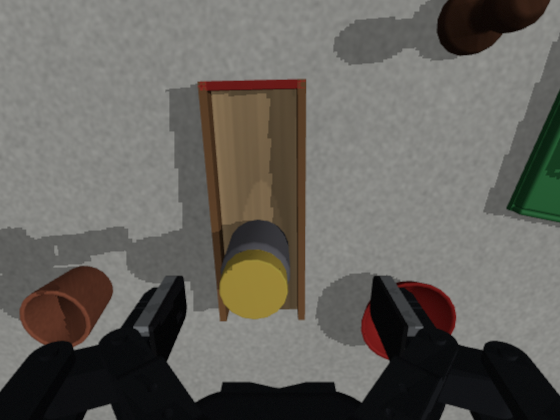

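```bash
python3 - <<'E'
from h import *
i=dict(np.load("w9.npz"))
P=np.array([plane(i,*p,.022)[:2] for p in((201,83),(306,80),(305,319),(220,320))]);print(P.round(4).tolist(),P.mean(0))
for a,b in((0,1),(1,2),(0,3)): d=P[b]-P[a];print(np.linalg.norm(d),np.degrees(np.arctan2(d[1],d[0])))
print("cup rim",plane(i,57,318,.05),"stamp foot",plane(i,470,25,.01))
E
python3 -m inch '-0.017 0.035 0 0 0 -0.005 0;0 0.005 0 0 0 0 0;0 0 0 0 0 0 0;0 0 0.03 0 0 0 0;0 0 0.03 0 0 0 0;0 0 0.02 0 0 0 0;0 0 0.01 0 0 0 0;0 0 0 0 0 0 0;0 0 0 0 0 0 0';python3 d.py .62 .0112 .03 95.5
```

```text
[[0.4903, -0.0369], [0.482, 0.0361], [0.6798, 0.058], [0.6874, -0.0178]] [0.58486313 0.00983019]
0.07349159393547922 96.51221517110653
0.19897007932839403 6.327612086981072
0.1979581843540242 5.549349294807966
cup rim [ 0.67475755 -0.14234084  0.05      ] stamp foot [0.43588589 0.14691056 0.01      ]
time: 15.02
tool_pos: [0.6218, 0.0129, 0.0364]
tool_rot: [-0.0, 0.672, 0.74, -0.0]
contact_force: [-0.3, -0.5, 0.5]
gripper_width: 0.997
t15.02 at [0.6218 0.0129 0.0364] yaw 95.51 tilt 0.02 w 0.997 F [-0.3 -0.5  0.5]
shift [-0.0015 -0.002   0.0064] rows>=0.2 rotz 0.0001 tilt corr [-0.0003 -0.0002  0.    ]
```

```bash
python3 -m inch '-0.001 -0.001 0.005 0 0 0 0;0 0 0 0 0 0 0.3;0 0 0 0 0 0 0.6;0 0 0 0 0 0 1;0 0 0 0 0 0 1;0 0 0 0 0 0 1;0 0 0 0 0 0 1;0 0 0 0 0 0 1'; python3 d.py .5178 .0027 .03 95.5; python3 -m inch '0 0 -0.005 0 0 0 1;0 0 0 0 0 0 1'; python3 d.py .5178 .0027 .03 95.5;
```

```text
time: 15.68
tool_pos: [0.6224, 0.0109, 0.0329]
tool_rot: [0.001, 0.673, 0.74, 0.001]
contact_force: [-0.7, 0.5, 6.0]
gripper_width: 0.585
t15.68 at [0.6224 0.0109 0.0329] yaw 95.45 tilt 0.15 w 0.585 F [-0.7  0.5  6. ]
shift [ 0.0018 -0.1049  0.0026] rows>=2.5 rotz -0.0010 tilt corr [0.0027 0.0003 0.    ]
time: 15.85
tool_pos: [0.6212, 0.0109, 0.0365]
tool_rot: [0.0, 0.673, 0.74, 0.0]
contact_force: [0.2, -1.1, -1.6]
gripper_width: 0.587
t15.85 at [0.6212 0.0109 0.0365] yaw 95.46 tilt 0.02 w 0.587 F [ 0.2 -1.1 -1.6]
shift [ 0.0016 -0.1037  0.0065] rows>=2.5 rotz -0.0008 tilt corr [0.0003 0.0002 0.    ]
```

```bash
python3 -m inch '0 -0.015 0 0 0 0 1;0 -0.02 0 0 0 0 1;0 -0.02 0 0 0 0 1;0.001 -0.02 0 0 0 0 1;0 -0.015 0 0 0 0 1;0 -0.005 0 0 0 0 1;0 0 0 0 0 0 1;0 0 0 0 0 0 1';python3 d.py .5178 .0027 .0325 95.5
```

```text
time: 16.52
tool_pos: [0.5268, 0.0029, 0.0362]
tool_rot: [0.0, 0.673, 0.74, 0.0]
contact_force: [0.1, 0.4, -1.1]
gripper_width: 0.588
t16.52 at [0.5268 0.0029 0.0362] yaw 95.45 tilt 0.04 w 0.588 F [ 0.1  0.4 -1.1]
shift [ 0.0007 -0.009   0.0037] rows>=0.2 rotz -0.0010 tilt corr [0.0006 0.0001 0.    ]
```

```bash
python3 -m inch '0 -0.006 0 0 0 0 1;0 0 0.003 0 0 0 1;0 0 0.002 0 0 0 1;0 0 0 0 0 0 1;0 0 0 0 0 0 1';python3 d.py .5178 .0027 .0325 95.5; python3 -m inch '0 0 0 0 0 0 0.35;0 0 0 0 0 0 0.2;0 0 0 0 0 0 0;0 0 0 0 0 0 0;0 0 0 0 0 0 0;0 0 -0.02 0 0 0 0;0 0 -0.04 0 0 0 0;0 0 -0.04 0 0 0 0;0 -0.02 0 0 0 0 0;0 -0.03 0 0 0 0 0';python3 -m inch '0 0 0 0 0 0 0;0 0 0 0 0 0 0'
python3 - <<'E'
from h import *
i=camera_info("wrist"); im=grab_frame("wrist")
cv2.imwrite("pics/w10.png",im); np.savez("w10.npz",**i)
hs=cv2.cvtColor(im,cv2.COLOR_BGR2HSV)
c=max(cv2.findContours(cv2.inRange(hs,(22,150,100),(35,255,255)),0,2)[0],key=cv2.contourArea)
(u,v),r=cv2.minEnclosingCircle(c);print(u,v,r,plane(i,u,v,.07))
E
python3 d.py .432 .148 .13 95.5
```

```text
time: 16.93
tool_pos: [0.5211, 0.0023, 0.0328]
tool_rot: [-0.0, 0.673, 0.74, -0.0]
contact_force: [-6.2, 0.4, 11.2]
gripper_width: 0.586
t16.93 at [0.5211 0.0023 0.0328] yaw 95.47 tilt 0.05 w 0.586 F [-6.2  0.4 11.2]
shift [ 0.0007 -0.0033  0.0004] rows>=0.1 rotz -0.0005 tilt corr [-0.0009  0.0001 -0.    ]
time: 17.77
tool_pos: [0.4741, -0.0029, 0.1356]
tool_rot: [0.004, 0.672, 0.74, 0.002]
contact_force: [-0.6, -0.5, 0.5]
gripper_width: 1.0
time: 17.93
tool_pos: [0.4697, -0.0023, 0.1306]
tool_rot: [-0.0, 0.673, 0.74, -0.0]
contact_force: [0.4, -1.0, -0.7]
gripper_width: 1.004
277.4473571777344 292.2368469238281 33.24787902832031 [0.51846628 0.00257667 0.07      ]
t17.98 at [ 0.4706 -0.0024  0.131 ] yaw 95.44 tilt 0.03 w 1.000 F [ 0.6 -0.2  0. ]
shift [ 0.1534 -0.0242  0.001 ] rows>=3.7 rotz -0.0010 tilt corr [0.0006 0.0001 0.    ]
```

View pics/w10.png

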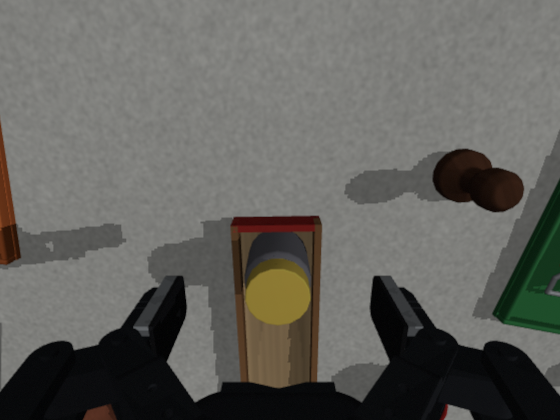

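```bash
python3 -m inch '0.02 -0.006 0 0 0 0 0;0.033 -0.006 0 0 0 0 0;0.033 -0.006 0 0 0 0 0;0.033 -0.006 0 0 0 0 0;0.033 0 0 0 0 0 0;0 0 0.02 0 0 0 0;0 0 0 0 0 0 0;0 0 0 0 0 0 0'; python3 d.py .432 .148 .029 95.5
python3 - <<'E'
from h import *
i=camera_info("wrist"); p,M,s=tool(); im=grab_frame("wrist")
cv2.imwrite("pics/w11.png",im); np.savez("w11.npz",**i)
print(proj(i,[.432,.148,.065]),proj(i,p-[0,0,p[2]-.065]))
E
```

```text
time: 18.65
tool_pos: [0.4319, 0.1468, 0.1101]
tool_rot: [-0.001, 0.672, 0.74, -0.001]
contact_force: [0.1, 0.0, -0.2]
gripper_width: 1.001
t18.65 at [0.4319 0.1468 0.1101] yaw 95.51 tilt 0.18 w 1.001 F [ 0.1  0.  -0.2]
shift [0.0012 0.0004 0.0811] rows>=1.9 rotz 0.0002 tilt corr [-0.0031  0.0005 -0.    ]
[278.9220061  239.25750689] [277.05755559 239.00372132]
```

View pics/w11.png

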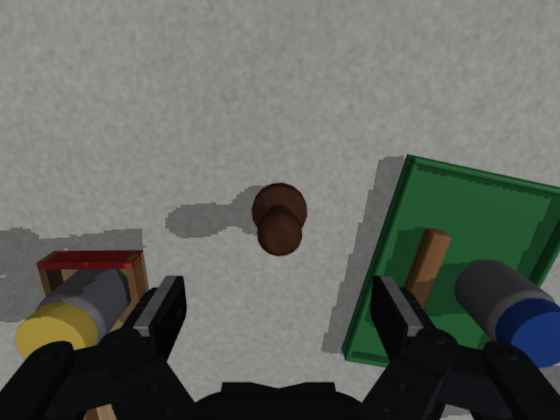

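```bash
python3 -m inch '0.001 0 0.02 0 0 0 0;0 0 0.03 0 0 0 0;0 0 0.02 0 0 0 0;0 0 0.01 0 0 0 0;0 0 0 0 0 0 0;0 0 0 0 0 0 0';python3 d.py .432 .148 .029 95.5; python3 -m inch '0 0 0 0 0 0 0.3;0 0 0 0 0 0 0.6;0 0 0 0 0 0 1;0 0 0 0 0 0 1;0 0 0 0 0 0 1;0 0 0 0 0 0 1;0 0 0 0 0 0 1;0 0 0 0 0 0 1'; python3 d.py .432 .148 .029 95.5
```

```text
time: 19.2
tool_pos: [0.4331, 0.1472, 0.0318]
tool_rot: [0.0, 0.673, 0.74, 0.0]
contact_force: [-0.4, -0.5, 0.9]
gripper_width: 1.0
t19.20 at [0.4331 0.1472 0.0318] yaw 95.38 tilt 0.02 w 1.000 F [-0.4 -0.5  0.9]
shift [ 0.0009 -0.001   0.0028] rows>=0.1 rotz -0.0020 tilt corr [0.0003 0.     0.    ]
time: 19.87
tool_pos: [0.4329, 0.1478, 0.0322]
tool_rot: [0.0, 0.673, 0.74, 0.0]
contact_force: [-2.3, -0.2, 4.4]
gripper_width: 0.328
t19.87 at [0.4329 0.1478 0.0322] yaw 95.47 tilt 0.06 w 0.328 F [-2.3 -0.2  4.4]
shift [ 0.0003 -0.0009  0.0032] rows>=0.1 rotz -0.0005 tilt corr [0.0011 0.     0.    ]
```

```bash
python3 -m inch '0 0 -0.01 0 0 0 1;0 0 -0.03 0 0 0 1;0 0 -0.03 0 0 0 1;0 0 -0.03 0 0 0 1;-0.02 0 0 0 0 0 1;-0.035 -0.006 0 0 0 0 1;-0.035 -0.006 0 0 0 0 1;-0.035 -0.006 0 0 0 0 1;-0.035 -0.006 0 0 0 0 1;-0.035 -0.006 0 0 0 0 1';python3 -m inch '-0.035 -0.006 0 0 0 0 1;-0.035 -0.006 0 0 0 0 1;-0.035 -0.006 0 0 0 0 1;-0.035 -0.006 0 0 0 0 1;-0.035 -0.006 0 0 0 0 1;-0.035 -0.006 0 0 0 0 1;-0.025 0 0 0 0 0 1;0 0 0 0 0 0 1;0 0 0 0 0 0 1'; python3 d.py .406 -.3 .06 95.5
python3 - <<'E'
from h import *
i=camera_info("wrist"); p,M,s=tool(); im=grab_frame("wrist")
cv2.imwrite("pics/w12.png",im); np.savez("w12.npz",**i)
E
```

```text
time: 20.7
tool_pos: [0.4203, -0.0507, 0.1315]
tool_rot: [0.0, 0.672, 0.74, 0.0]
contact_force: [0.7, -1.2, -0.5]
gripper_width: 0.325
time: 21.45
tool_pos: [0.4071, -0.2874, 0.1312]
tool_rot: [-0.0, 0.673, 0.739, 0.0]
contact_force: [0.3, 0.1, -1.6]
gripper_width: 0.32
t21.45 at [ 0.4071 -0.2874  0.1312] yaw 95.33 tilt 0.05 w 0.320 F [ 0.3  0.1 -1.6]
shift [-0.0125 -0.0022  0.0712] rows>=1.7 rotz -0.0030 tilt corr [-0.0003 -0.0008  0.    ]
```

View pics/w12.png

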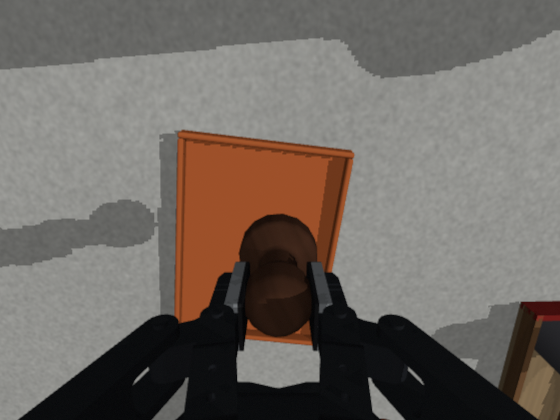

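```bash
python3 -m inch '-0.012 -0.002 0 0 0 0 1;0 0 0.03 0 0 0 1;0 0 0.03 0 0 0 1;0 0 0.02 0 0 0 1;0 0 0 0 0 0 1;0 0 0 0 0 0 1;0 0 0 0 0 0 1';python3 d.py .406 -.3 .037 95.5
```

```text
time: 22.08
tool_pos: [0.4075, -0.2992, 0.0526]
tool_rot: [0.001, 0.672, 0.74, -0.0]
contact_force: [-0.0, 0.7, 0.2]
gripper_width: 0.33
t22.08 at [ 0.4075 -0.2992  0.0526] yaw 95.51 tilt 0.13 w 0.330 F [-0.   0.7  0.2]
shift [-0.0006 -0.0016  0.0156] rows>=0.4 rotz 0.0001 tilt corr [0.0014 0.0017 0.    ]
```

```bash
python3 -m inch '0 0 0.008 0 0 0 1;0 0 0.006 0 0 0 1;0 0 0.002 0 0 0 1;0 0 0 0 0 0 1;0 0 0 0 0 0 1';python3 d.py .406 -.3 .037 95.5
```

```text
time: 22.5
tool_pos: [0.4076, -0.2996, 0.0372]
tool_rot: [0.001, 0.673, 0.74, -0.0]
contact_force: [-2.7, 1.9, 7.2]
gripper_width: 0.324
t22.50 at [ 0.4076 -0.2996  0.0372] yaw 95.47 tilt 0.11 w 0.324 F [-2.7  1.9  7.2]
shift [-0.0002 -0.0016  0.0002] rows>=0.0 rotz -0.0006 tilt corr [0.0013 0.0015 0.    ]
```

```bash
python3 -m inch '0 0 0 0 0 0 0.6;0 0 0 0 0 0 0.4;0 0 0 0 0 0 0.2;0 0 0 0 0 0 0;0 0 0 0 0 0 0;0 0 -0.02 0 0 0 0;0 0 -0.04 0 0 0 0;0 0 -0.04 0 0 0 0;0 0 0 0 0 0 0;0 0 0 0 0 0 0';python3 d.py .64 -.142 .13 95.5
python3 - <<'E'
from h import *
cv2.imwrite("pics/w13.png",grab_frame("wrist"))
E
```

```text
time: 23.33
tool_pos: [0.4083, -0.3005, 0.1387]
tool_rot: [0.004, 0.673, 0.74, -0.0]
contact_force: [0.3, 0.8, -0.6]
gripper_width: 0.997
t23.33 at [ 0.4083 -0.3005  0.1387] yaw 95.46 tilt 0.40 w 0.997 F [ 0.3  0.8 -0.6]
shift [0.1358 0.2457 0.0091] rows>=6.7 rotz -0.0007 tilt corr [0.0045 0.0054 0.    ]
```

View pics/w13.png

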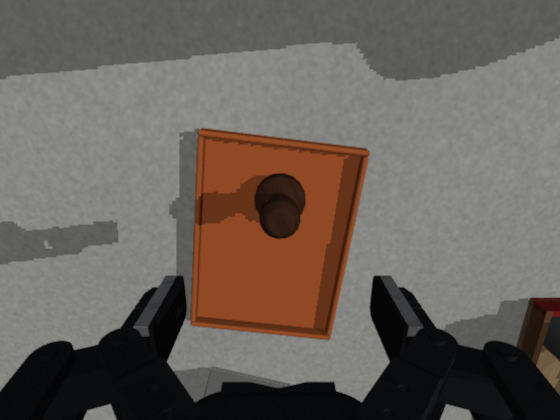

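```bash
python3 -m inch '0.017 0.03 0 0 0 0 0;0.017 0.03 0 0 0 0 0;0.017 0.03 0 0 0 0 0;0.017 0.03 0 0 0 0 0;0.017 0.03 0 0 0 0 0;0.017 0.03 0 0 0 0 0;0.017 0.03 0 0 0 0 0;0.017 0.03 0 0 0 0 0;0 0 0 0 0 0 0;0 0 0 0 0 0 0';python3 d.py .676 -.143 .012 95.5
python3 - <<'E'
from h import *
i=camera_info("wrist"); p,M,s=tool(); im=grab_frame("wrist")
cv2.imwrite("pics/w14.png",im); np.savez("w14.npz",**i)
hs=cv2.cvtColor(im,cv2.COLOR_BGR2HSV)
k=cv2.inRange(hs,(0,80,30),(15,220,255));k[:,:190]=0;k[:,370:]=0
c=max(cv2.findContours(k,0,2)[0],key=cv2.contourArea);print(cv2.boundingRect(c))
E
```

```text
time: 24.22
tool_pos: [0.6322, -0.139, 0.1321]
tool_rot: [-0.002, 0.672, 0.741, -0.001]
contact_force: [-0.1, 0.1, 0.6]
gripper_width: 1.001
t24.22 at [ 0.6322 -0.139   0.1321] yaw 95.60 tilt 0.27 w 1.001 F [-0.1  0.1  0.6]
shift [-0.0085  0.0437  0.1199] rows>=3.1 rotz 0.0017 tilt corr [-0.0043 -0.0017  0.    ]
(230, 224, 70, 78)
```

View pics/w14.png

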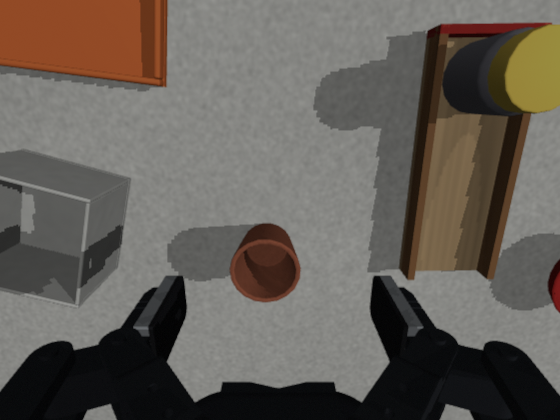

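```bash
python3 - <<'E'
from h import *
i=dict(np.load("w14.npz")); print(plane(i,265,270,.05))
E
python3 -m inch '-0.008 0.025 0 0 0 0 0;0 0.018 0 0 0 0 0;0 0 0 0 0 0 0;0 0 0.02 0 0 0 0;0 0 0.02 0 0 0 0;0 0 0 0 0 0 0;0 0 0 0 0 0 0';python3 d.py .676 -.143 .012 95.5
```

```text
[ 0.67538253 -0.14416863  0.05      ]
time: 24.85
tool_pos: [0.6735, -0.1447, 0.0929]
tool_rot: [-0.002, 0.673, 0.74, -0.001]
contact_force: [0.0, -0.8, -0.4]
gripper_width: 0.997
t24.85 at [ 0.6735 -0.1447  0.0929] yaw 95.39 tilt 0.30 w 0.997 F [ 0.  -0.8 -0.4]
shift [0.0013 0.0031 0.0808] rows>=1.9 rotz -0.0019 tilt corr [-0.0049 -0.0019  0.    ]
```

```bash
python3 -m inch '0 0.002 0.02 0 0 0 0;0 0 0.03 0 0 0 0;0 0 0.02 0 0 0 0;0 0 0.01 0 0 0 0;0 0 0 0 0 0 0;0 0 0 0 0 0 0';python3 d.py .676 -.1445 .012 95.5;python3 -m inch '0 0 0 0 0 0 0.2;0 0 0 0 0 0 0.4;0 0 0 0 0 0 0.7;0 0 0 0 0 0 1;0 0 0 0 0 0 1;0 0 0 0 0 0 1;0 0 0 0 0 0 1'; python3 d.py .676 -.1445 .012 95.5
```

```text
time: 25.35
tool_pos: [0.6784, -0.1447, 0.0162]
tool_rot: [0.0, 0.673, 0.74, 0.0]
contact_force: [0.2, 0.1, 0.4]
gripper_width: 1.001
t25.35 at [ 0.6784 -0.1447  0.0162] yaw 95.44 tilt 0.05 w 1.001 F [0.2 0.1 0.4]
shift [ 0.0004 -0.0024  0.0042] rows>=0.1 rotz -0.0011 tilt corr [0.0007 0.0004 0.    ]
time: 25.93
tool_pos: [0.68, -0.1447, 0.0181]
tool_rot: [0.002, 0.673, 0.74, 0.001]
contact_force: [-1.4, 0.3, 5.9]
gripper_width: 0.618
t25.93 at [ 0.68   -0.1447  0.0181] yaw 95.46 tilt 0.24 w 0.618 F [-1.4  0.3  5.9]
shift [ 0.0006 -0.004   0.0061] rows>=0.2 rotz -0.0007 tilt corr [0.0039 0.0016 0.    ]
```

```bash
python3 -m inch '0 0 -0.01 0 0 0 1;0 0 -0.02 0 0 0 1;0 0 -0.03 0 0 0 1;0 0 -0.03 0 0 0 1;0 0 -0.03 0 0 0 1;0 0 0 0 0 0 1;0 0 0 0 0 0 1';python3 d.py .496 -.304 .13 95.5
python3 - <<'E'
from h import *
cv2.imwrite("pics/w15.png",grab_frame("wrist"));
im=grab_frame("scene")[120:340,80:360];cv2.imwrite("pics/s15.png",cv2.resize(im,None,fx=2.2,fy=2.2))
E
```

```text
time: 26.52
tool_pos: [0.6798, -0.1448, 0.1389]
tool_rot: [0.003, 0.673, 0.74, 0.001]
contact_force: [0.2, -0.0, -1.8]
gripper_width: 0.616
t26.52 at [ 0.6798 -0.1448  0.1389] yaw 95.46 tilt 0.34 w 0.616 F [ 0.2 -0.  -1.8]
shift [-0.1409 -0.1982  0.0082] rows>=5.8 rotz -0.0007 tilt corr [0.0054 0.0024 0.    ]
```

View pics/w15.png

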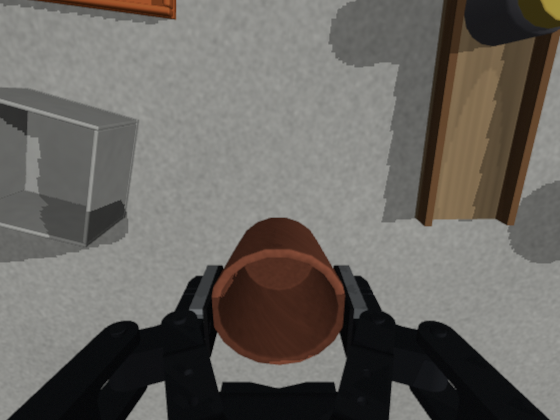

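View pics/s15.png

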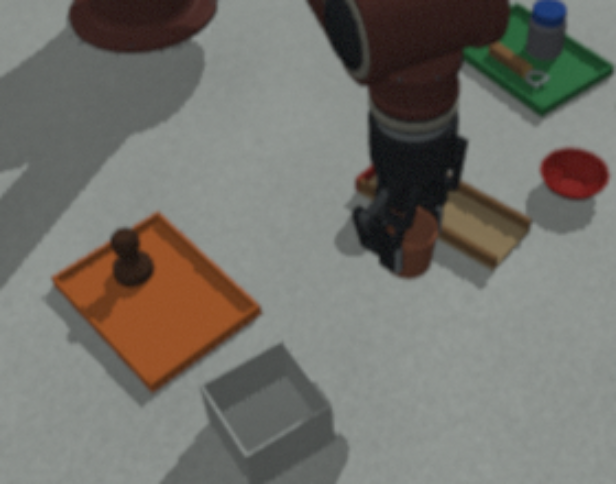

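```bash
python3 -m inch '-0.015 -0.02 0 0 0 0 1;-0.021 -0.029 0 0 0 0 1;-0.021 -0.029 0 0 0 0 1;-0.021 -0.029 0 0 0 0 1;-0.021 -0.029 0 0 0 0 1;-0.021 -0.029 0 0 0 0 1;-0.021 -0.029 0 0 0 0 1;0 0 0 0 0 0 1;0 0 0 0 0 0 1';python3 d.py .5 -.304 .05 95.5
```

```text
time: 27.37
tool_pos: [0.4961, -0.3033, 0.1327]
tool_rot: [-0.002, 0.674, 0.739, -0.0]
contact_force: [1.0, 0.2, -1.6]
gripper_width: 0.615
t27.37 at [ 0.4961 -0.3033  0.1327] yaw 95.27 tilt 0.24 w 0.615 F [ 1.   0.2 -1.6]
shift [-0.0013  0.0041  0.0827] rows>=2.0 rotz -0.0040 tilt corr [-0.0029 -0.0031  0.    ]
```

```bash
python3 -m inch '-0.001 0.004 0.02 0 0 0 1;0 0 0.03 0 0 0 1;0 0 0.03 0 0 0 1;0 0 0.01 0 0 0 1;0 0 0 0 0 0 1;0 0 0 0 0 0 1;0 0 0 0 0 0 1';python3 d.py .5 -.304 .023 95.5
python3 - <<'E'
from h import *
cv2.imwrite("pics/w16.png",grab_frame("wrist"))
E
```

```text
time: 27.95
tool_pos: [0.5039, -0.3042, 0.0468]
tool_rot: [0.001, 0.672, 0.74, 0.0]
contact_force: [-1.1, 0.0, -1.0]
gripper_width: 0.617
t27.95 at [ 0.5039 -0.3042  0.0468] yaw 95.49 tilt 0.15 w 0.617 F [-1.1  0.  -1. ]
shift [ 0.0006 -0.0039  0.0238] rows>=0.6 rotz -0.0002 tilt corr [0.002  0.0017 0.    ]
```

View pics/w16.png

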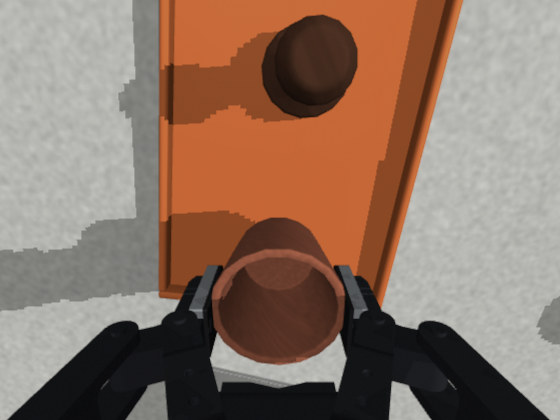

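```bash
python3 -m inch '0 -0.008 0.01 0 0 0 1;0 0 0.008 0 0 0 1;0 0 0.004 0 0 0 1;0 0 0 0 0 0 1;0 0 0 0 0 0 1';python3 d.py .496 -.304 .023 95.5
```

```text
time: 28.42
tool_pos: [0.4944, -0.3046, 0.0231]
tool_rot: [-0.0, 0.673, 0.74, -0.0]
contact_force: [-1.2, 0.1, 0.7]
gripper_width: 0.616
t28.42 at [ 0.4944 -0.3046  0.0231] yaw 95.44 tilt 0.01 w 0.616 F [-1.2  0.1  0.7]
shift [0.0004 0.0016 0.0001] rows>=0.0 rotz -0.0011 tilt corr [-0.0001  0.     -0.    ]
```

```bash
python3 -m inch '0 0 0.001 0 0 0 1;0 0 0.001 0 0 0 1;0 0 0 0 0 0 1';python3 d.py .496 -.304 .023 95.5
```

```text
time: 28.67
tool_pos: [0.4947, -0.3047, 0.0231]
tool_rot: [-0.0, 0.673, 0.74, -0.0]
contact_force: [-6.5, 3.5, 13.1]
gripper_width: 0.622
t28.67 at [ 0.4947 -0.3047  0.0231] yaw 95.46 tilt 0.06 w 0.622 F [-6.5  3.5 13.1]
shift [0.0005 0.0014 0.0001] rows>=0.0 rotz -0.0007 tilt corr [-0.0008 -0.0005  0.    ]
```

Seated (13 N). Release and lift, then check.

```bash
python3 -m inch '0 0 0 0 0 0 0.3;0 0 0 0 0 0 0.2;0 0 0 0 0 0 0;0 0 0 0 0 0 0;0 0 0 0 0 0 0;0 0 -0.02 0 0 0 0;0 0 -0.04 0 0 0 0;0 0 -0.04 0 0 0 0;0 0 -0.02 0 0 0 0;0 0 0 0 0 0 0'
python3 - <<'E'
from h import *
i=camera_info("wrist");cv2.imwrite("pics/w17.png",grab_frame("wrist"));np.savez("w17.npz",**i)
E
python3 -m inch '0 -0.02 -0.02 0 0 0 0;0 -0.03 -0.02 0 0 0 0;0 -0.03 -0.02 0 0 0 0;0 -0.03 0 0 0 0 0;0 0 0 0 0 0 0;0 0 0 0 0 0 0'
python3 - <<'E'
from h import *
for n in("top","scene"):
    im=grab_frame(n);cv2.imwrite(f"pics/{n}17.png",im)
    c=im[130:310,110:470] if n=="top" else im[110:340,95:375]
    cv2.imwrite(f"pics/{n}17z.png",cv2.resize(c,None,fx=2.2,fy=2.2,interpolation=cv2.INTER_CUBIC))
E
```

```text
time: 29.5
tool_pos: [0.4978, -0.307, 0.1483]
tool_rot: [0.006, 0.673, 0.74, 0.0]
contact_force: [0.7, -1.1, -0.4]
gripper_width: 1.0
time: 30.05
tool_pos: [0.3837, -0.3145, 0.1994]
tool_rot: [-0.001, 0.673, 0.739, 0.0]
contact_force: [0.8, 1.1, 0.4]
gripper_width: 0.999
```

View pics/w17.png

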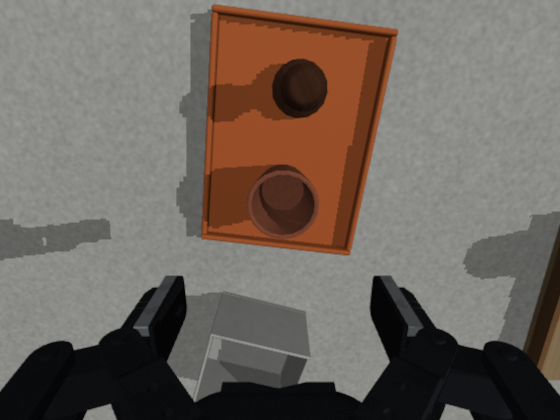

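View pics/top17z.png

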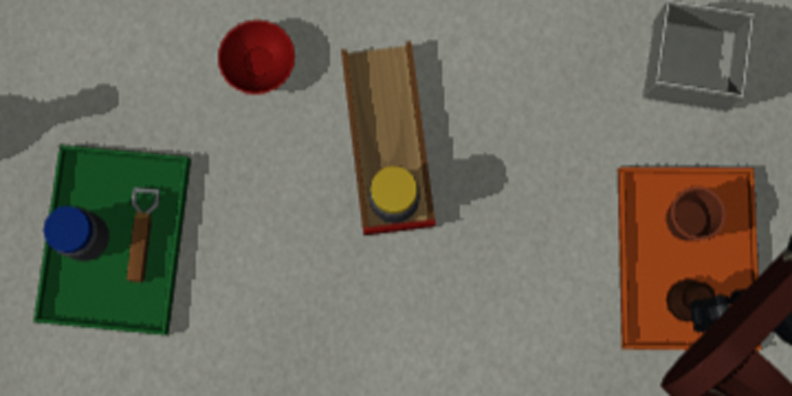

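View pics/scene17z.png

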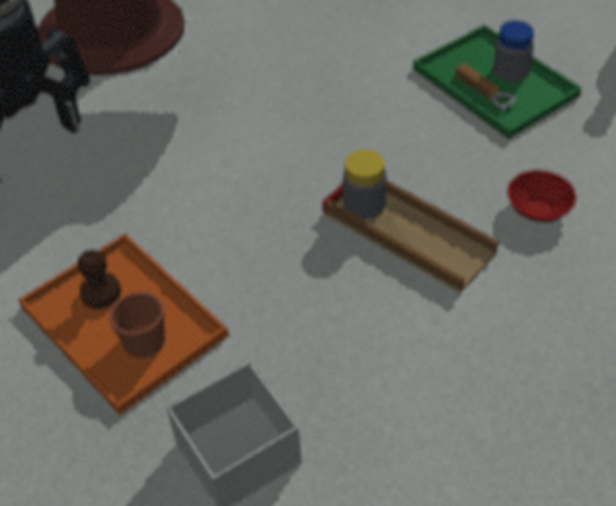

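```bash
python3 - <<'E'
from h import *
t=camera_info("top");s=camera_info("scene")
def cen(n,lo,hi):
    k=cv2.inRange(cv2.cvtColor(cv2.imread(f"pics/{n}17.png"),cv2.COLOR_BGR2HSV),lo,hi)
    if n=="top": k[:,:110]=0;k[:130]=0;k[310:]=0
    else: k[:,:240]=0;k[:110]=0;k[300:]=0
    M=cv2.moments(max(cv2.findContours(k,0,2)[0],key=cv2.contourArea));return M["m10"]/M["m00"],M["m01"]/M["m00"]
def fr(p,c,a): a=np.radians(a);return np.array([[np.cos(a),np.sin(a)],[-np.sin(a),np.cos(a)]])@(p[:2]-np.array(c))
for nm,lo,hi,c,a in(("blue",(105,120,40),(125,255,255),(.4815,.302),-6),("yellow",(20,150,60),(35,255,255),(.585,.0098),6)):
    p,e=tri(t,cen("top",lo,hi),s,cen("scene",lo,hi));print(nm,p,e,fr(p,c,a))
i=dict(np.load("w17.npz"));print("cup rim",fr(plane(i,283,203,.055),(.451,-.302),-2.5),"stamp",fr(plane(i,300,87,.063),(.451,-.302),-2.5))
E
```

```text
blue [0.4842932  0.33394484 0.06310981] 0.000897599272652677 [-0.00056125  0.03206181]
yellow [0.5199673  0.00235053 0.06618782] 0.0005665772021801022 [-0.06545513 -0.00061089]
cup rim [ 0.03902909 -0.00034165] stamp [-0.0439262  -0.00121167]
```

All within limits; handing in.

```bash
python3 -m inch '0 0 0 0 0 0 0;0 0 0 0 0 0 0;0 0 0 0 0 0 0'; python3 -c "
from plant import *
print(job_done())"
```

```text
time: 30.4
tool_pos: [0.3855, -0.3146, 0.2005]
tool_rot: [-0.001, 0.672, 0.74, 0.0]
contact_force: [0.2, -0.0, 0.4]
gripper_width: 1.004
the job is handed in; nothing more can be done
None
```

I made up both kits and handed the job in at about 30 s of the 114 s allowed; no verdict is reported.

- **Green tray:** the blue-lidded jar, which stood at the front stop, and the loop tool. In the last pictures the jar's axis is 32 mm off the tray centre line (limit 60 mm) and the tool lies flat beside it.
- **Lane:** the yellow-lidded jar is now at lane x = -65 mm, within about 3 mm of touching the stop. I drew it forward about 100 mm.
- **Orange tray:** the stamp and cup stand upright, at tray x of about -44 mm and +39 mm, both on the centre line.
- **Left alone:** the dish and tub show no visible shift between the first and last top views.

The gripper was open and clear of everything at the end. No check failed. Positions from the different views agreed to about 2–4 mm, mostly the camera calibration and arm lag.

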